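# Static balance of a two-place tube carrier

### The arm

A 7-joint arm with a two-finger parallel gripper is mounted at the origin on the work surface. World frame = base frame: x ahead of the robot, y to its left, z up, the work surface at z = 0. Lengths are in mm, angles in degrees, forces in N, time in s.
With the tool pointing down it reaches from about 425 to 950 mm from the base axis. Payload 4.7 kg.
Tool frame: the origin (TCP) lies at the very end of the fingers, on their centre line; the grasp point (between the pads) lies 19 mm behind it (env.grip_depth is the distance from the TCP to the grasp point, in mm); z points along the fingers, y is the line along which they close (so a half turn about z gives the same grasp; the last joint's range is limited). The gripper opens to 87 mm and grips with 3 to 60 N. Pads are 19 mm wide; open, the fingers measure 117 mm over their backs; the gripper's body (75 mm by 190 mm) begins 51 mm behind the grasp point.
Start: joints at [-72.473, 26.849, -2.785, 87.806, 1.381, 65.374, -4.715], TCP at [221.752, 637.554, 222.573] pointing down, gripper open.
Joint ranges: [-148.3, 148.3], [-19.14, 114.17], [-79.39, 73.82], [5.75, 140.21], [-59.74, 239.74], [12.07, 113.84], [-152.46, 152.46]. Speed limits (degrees/s): [147.25, 147.25, 180, 180, 180, 180, 180].

### API

Orientations are given as [roll, pitch, yaw] about the fixed x, y, z axes, in that order (R = Rz(yaw) Ry(pitch) Rx(roll)).
In Python, from bench import env, snapshot, get_calibration gives the robot as it stands. Calls block until the motion is done:
- env.reach(position, orientation): joint-space move of the TCP to a pose.
- env.move_linear(position, orientation=None, vel=150): straight line of the TCP; orientation=None keeps the orientation; vel is the mean speed in mm/s.
- env.move_joints(angles): joint-space move.
- env.ungrasp() and env.close(strength=None): open the fingers fully, or close them until they stop; strength is the grip in N (None keeps the last).
- env.wait(seconds).
- env.ik(position, orientation): joint angles nearest the present ones, or None.
- env.get_obs(): the state.
- snapshot(name): name is "scene" or "top" or "wrist"; returns the picture (480x640x3 uint8, red, green, blue); there is no depth.
- get_calibration(name): a dict with "K" (3x3 intrinsics, pixels), "dist_coeffs" ([k1, k2, p1, p2, k3] as OpenCV has them; the pictures are not rectified), "T" (4x4, takes a point from camera to world coordinates); the wrist camera has in their place "hand_eye" (4x4, takes a point from camera to tool coordinates, whose origin is the TCP and whose axes are the flange's). Camera axes: x right, y down, z forward; pixel columns grow to the right and rows downward; lengths in mm; the calibration is good to about 2 mm. A picture is of the moment at which its call begins: read the wrist's pose just before it. get_calibration takes no time and is no camera call.
A pose or a line that the arm cannot do raises env.PlanningError and nothing moves.
- env.hand_in(): hands the job in; it is judged then, once.
The state is a dict: "time_s": time; "qpos": joint angles; "joint_vel": joint speeds; "effort": joint torques, N m; "tool_pos": TCP position; "ee_rot": TCP orientation; "force": force on the tool from outside, world axes, zero at the start; "moment": the same for the moment, N m; "grip_width": opening from 0.0 (shut) to 1.0 (fully open); "gripper_force": force on a finger pad.
Only numpy, scipy, OpenCV 4.12 (cv2) and the standard library are available. Lean on these libraries where they do the work, as an engineer would, in place of code of your own. Each camera call takes 0.05 s, during which the arm holds its last target. There are 200 camera calls.

### The job

Take the plain steel counterweight out of its sloping holder and plug it fully home into the empty pocket of the tube carrier while the carrier lies on the bench. Then lift the carrier by its fin and set it gently on top of the dome so that it balances there by itself, level to within about five degrees and at rest; the insert already in the carrier is of unknown weight, so find the balance point. Both blocks must stay fully home in their pockets; leave the other bench things where they are.

Things in the scene. Friction and masses are not known exactly. Their poses are not given: they have to be found in the camera images.
- carrier: loose aluminium bar flat on the bench, 200 (x) x 44 (y) x 24 (z) mm, 220 g; origin: centre of the flat underside, x along the bar, z up. Open-topped square pockets (28 x 28, 20 deep, floor at z = 4 mm) at x = -72.5 mm (empty at the start) and x = +72.5 mm (loaded insert). Grey grip fin on the middle: 80 long along x, 12 thick along y, from z = 24 to 60 mm
- pocket_empty (a point): centre of the floor of the carrier's empty pocket (carrier x = -72.5, z = 4 mm; the mouth is 20 mm above); axes as the carrier's
- pocket_loaded (a point): centre of the floor of the carrier's pocket that holds the loaded insert (carrier x = +72.5, z = 4 mm); axes as the carrier's
- fin_top (a point): middle of the fin's top edge (carrier z = 60 mm)
- loaded_insert: loose aluminium block 26 x 26 x 40 mm with four round white tube caps on top (10 mm more), standing in the carrier's +x pocket; weight unknown, between about 65 and 260 g; origin at the centre of its underside, z up
- counterweight_foot (a point): the counterweight: loose plain steel block, 26 x 26 mm square, 52 mm long (the last 6 mm narrowed to 22 mm), 150 g; this point is the centre of its underside (the end that goes into a pocket), its z along its length. At the start it stands 20 mm deep in the holder's pocket, leaning 30 degrees from vertical with its top towards the holder's -x side
- holder: fixed white plastic sloping holder, base 90 x 76 x 10 mm, about 80 mm high overall; origin at the centre of its underside. Its pocket plate (64 x 70 x 30 mm) is sloped: it looks up and towards the holder's own -x (30 degrees from vertical)
- holder_pocket (a point): centre of the floor of the holder's square pocket (28 x 28 mm, 20 mm deep along the sloped axis)
- dome: fixed grey hemispherical balancing dome, sphere radius 65 mm, on a round steel base 150 mm in diameter and 10 mm thick; origin at the centre of the underside, top 75 mm above the bench
- dome_top (a point): highest point of the dome
- tip_box: bystander, loose: orange pipette-tip box 120 x 85 x 46 mm; origin at the centre of its underside. Leave alone
- reagent_bottle: bystander, loose: small amber bottle, 56 mm diameter, 110 mm tall; origin at the centre of its underside. Leave alone
- beaker: bystander, loose: open glass beaker, 66 mm diameter, 80 mm tall; origin at the centre of its underside. Leave alone
- dish_stack: bystander, loose: stack of three round dishes, 92 mm diameter, 44 mm tall; origin at the centre of its underside. Leave alone
- marker: bystander, loose: black marker pen lying down, 125 mm long, 16 mm thick, along its x; origin at the centre of its underside. Leave alone
- tube_rack: bystander, loose: blue tube rack 50 x 110 x 40 mm; origin at the centre of its underside. Leave alone
- timer: bystander, loose: white square lab timer 60 x 60 x 22 mm; origin at the centre of its underside. Leave alone
Things that resemble listed ones, but are neither listed nor needed, are in the scene too. Several things look just like the carrier: the one meant starts farthest from the robot's base.

How it is judged (in metres and radians):
On the way:
1. the counterweight is fully home in the carrier's empty pocket while the carrier lies on the bench (distance between counterweight_foot and pocket_empty below 0.0035 m and angle between the z axis of counterweight_foot and the z axis of carrier, either way round below 0.09 rad and height (world z) of carrier below 0.006 m and angle between carrier's own z axis and vertical below 0.05 rad), for 0.2 s.
At the end, for the whole second after the job is handed in: the carrier rests on the dome alone, its middle within 40 mm of the dome top horizontally and 6 mm in height, tilted under 5.3 degrees (0.092 rad), still (under 30 mm/s, 0.3 rad/s); counterweight and loaded insert fully home in their pockets (within 3.5 mm and 5 degrees) (angle between carrier's own z axis and vertical below 0.092 rad and horizontal distance between carrier and dome_top below 0.04 m and z of carrier in the frame of dome_top between -0.006 and 0.006 m and contact force between carrier and dome above 1 N and linear speed of carrier below 0.03 m/s and angular speed of carrier below 0.3 rad/s and distance between counterweight_foot and pocket_empty below 0.0035 m and angle between the z axis of each of counterweight_foot, loaded_insert and the z axis of carrier, either way round below 0.09 rad and distance between loaded_insert and pocket_loaded below 0.0035 m); the robot touches nothing.
It fails at once if the carrier is banged onto the dome (over 40 N) (contact force between carrier and dome above 40 N).
It fails at once if a bystander is shifted by more than 30 mm (distance of any of tip_box, reagent_bottle, beaker, dish_stack, marker, tube_rack, timer from where it was at the start of the episode above 0.03 m).
It also fails if it takes over 64 s, if anything falls off the work surface, if the arm or the gripper's body presses on something with over 40 N, if the wrist force passes 120 N, or if a joint passes its speed limit or range.

## Working session

There is one attempt and no reset: what is moved stays moved. The work goes in short steps, each a Python script; the robot and the scene stay as the last script left them, time stands still between calls to the robot, and variables do not carry over. Pictures are saved under pics/ and viewed, at most 10 in all, crops included, and the job is handed in when it is done.

```bash
ls; mkdir -p pics; python3 - <<'E'
from bench import env, snapshot, get_calibration
import cv2, numpy as np
for n in ("scene","top"):
    cv2.imwrite(f"pics/{n}0.png", snapshot(n)[:,:,::-1])
    c=get_calibration(n); print(n, np.round(c["K"],1).tolist(), c["dist_coeffs"], np.round(c["T"],3).tolist())
c=get_calibration("wrist"); print({k:np.round(v,3).tolist() for k,v in c.items()})
o=env.get_obs(); print(o)
E
```

```text
pics
scene [[453.0, 0.0, 319.1], [0.0, 453.0, 244.3], [0.0, 0.0, 1.0]] [-0.06163147  0.          0.          0.          0.        ] [[0.772, 0.367, -0.519, 1146.068], [0.635, -0.427, 0.644, -722.214], [0.015, -0.827, -0.563, 711.414], [0.0, 0.0, 0.0, 1.0]]
top [[501.4, 0.0, 319.0], [0.0, 501.4, 235.7], [0.0, 0.0, 1.0]] [0.02901953 0.         0.         0.         0.        ] [[0.023, -0.989, 0.149, 382.665], [-1.0, -0.025, -0.011, 37.726], [0.014, -0.149, -0.989, 1169.152], [0.0, 0.0, 0.0, 1.0]]
{'K': [[407.057, 0.0, 318.592], [0.0, 407.057, 244.625], [0.0, 0.0, 1.0]], 'dist_coeffs': [-0.011, 0.0, 0.0, 0.0, 0.0], 'hand_eye': [[0.001, -0.952, -0.305, 84.685], [1.0, 0.001, -0.0, 0.019], [0.0, -0.305, 0.952, -162.81], [0.0, 0.0, 0.0, 1.0]]}
{'time_s': 0.1, 'qpos': array([-72.47268122,  26.89189361,  -2.782053  ,  87.86672537,
         1.38170826,  65.37333087,  -4.71492711]), 'joint_vel': array([-0.0838739 , -0.06255063,  0.11666576, -0.14467698, -0.02955076,
        0.05343341,  0.07702463]), 'effort': array([ 8.92383414e-04, -5.09168172e+01, -8.13307520e-02, -2.36828220e+01,
       -6.15548808e-02,  3.44380201e-02,  4.99159728e-05]), 'tool_pos': array([221.63763745, 637.01659028, 221.6146865 ]), 'ee_rot': array([-1.79901750e+02,  5.16013651e-03,  1.60817377e+02]), 'force': array([-0.40472124, -0.06512949,  0.55100547]), 'moment': array([-0.00811833, -0.00962059, -0.06034003]), 'gripper_force': 0.0, 'grip_width': 0.9975998741880987}
```

View pics/top0.png

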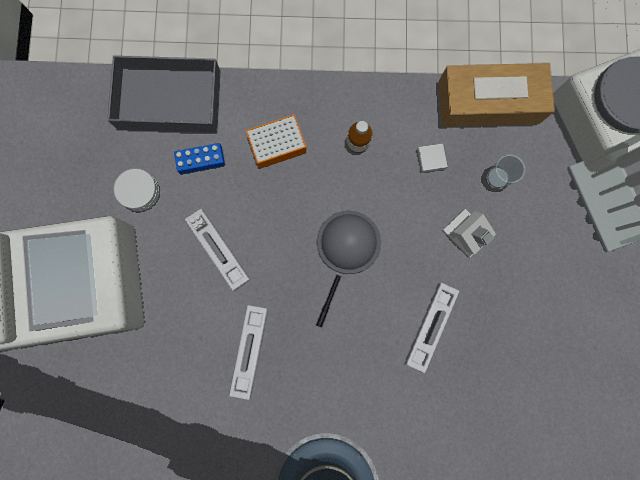

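View pics/scene0.png

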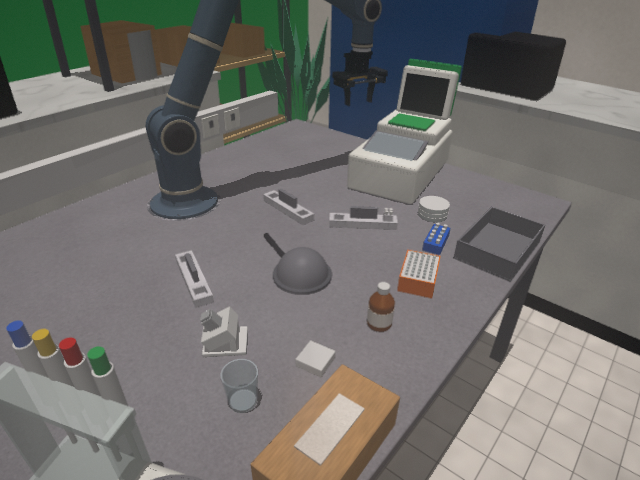

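The top picture shows three carrier look-alikes: (217,250), with a capped insert at (198,220), (247,352) and (432,328). The base is at about (327,480), so the farthest is (217,250), and it is also the one carrying the insert. The holder and its steel block are at (470,232), the dome at (349,241), and the marker at (328,301), close to the dome.

```bash
cat > h.py <<'E'
from bench import env, snapshot, get_calibration
import cv2, numpy as np
from scipy.spatial.transform import Rotation as R
def pose(pos, rpy):
    T=np.eye(4); T[:3,:3]=R.from_euler('xyz',rpy,degrees=True).as_matrix(); T[:3,3]=pos; return T
def cam(name):
    c=get_calibration(name)
    if name=="wrist":
        o=env.get_obs(); T=pose(o["tool_pos"],o["ee_rot"])@np.array(c["hand_eye"])
    else: T=np.array(c["T"])
    return dict(K=np.array(c["K"]),d=np.array(c["dist_coeffs"]),T=T)
def ray(c,uv):
    p=cv2.undistortPoints(np.array(uv,float).reshape(-1,1,2),c["K"],c["d"]).reshape(-1,2)
    v=np.c_[p,np.ones(len(p))]@c["T"][:3,:3].T
    return c["T"][:3,3], v/np.linalg.norm(v,axis=1)[:,None]
def onplane(c,uv,z):
    o,v=ray(c,uv); return o+v*((z-o[2])/v[:,2])[:,None]
def tri(views):  # [(cam,uv)] one point -> point, residual mm
    A=np.zeros((3,3)); b=np.zeros(3); L=[]
    for c,uv in views:
        o,v=ray(c,[uv]); P=np.eye(3)-np.outer(v[0],v[0]); A+=P; b+=P@o; L.append((o,P))
    x=np.linalg.solve(A,b); return x, [round(float(np.linalg.norm(P@(x-o))),2) for o,P in L]
def proj(c,X):
    Ti=np.linalg.inv(c["T"]); return cv2.projectPoints(np.atleast_2d(X).astype(float),cv2.Rodrigues(Ti[:3,:3])[0],Ti[:3,3],c["K"],c["d"])[0].reshape(-1,2)
def save(name,img): cv2.imwrite(f"pics/{name}.png",img[:,:,::-1])
E
python3 - <<'E'
from h import *
c=cam("top"); s=cam("scene")
for n,uv,z in [("carA",(198,220),30),("carB",(237,282),24),("car2",(247,352),24),("car3",(432,328),24),("holder",(470,232),40),("cw",(480,238),70),("dome",(349,238),75),("marker a",(338,278),10),("marker b",(320,325),10),("timer",(432,158),22),("beaker",(503,173),40),("bottle",(360,130),110)]:
    print(n,onplane(c,[uv],z)[0].round(0))
for n,a,b in [("cw",(481,238),(208,318)),("fin",(216,249),(364,210))]: print(n,tri([(c,a),(s,b)]))
top=snapshot("top"); sc=snapshot("scene")
a=cv2.resize(top[195:305,170:260],None,fx=4,fy=4,interpolation=cv2.INTER_CUBIC)[:440,:360]
b=cv2.resize(top[200:270,430:510],None,fx=5,fy=5,interpolation=cv2.INTER_CUBIC)[:350,:400]
w=np.zeros((440,760,3),np.uint8); w[:,:360]=a; w[:350,360:]=b; save("crop0",w)
E
```

```text
carA [584. 304.  30.]
carB [444. 209.  24.]
car2 [290. 179.  24.]
car3 [ 351. -234.   24.]
holder [ 570. -319.   40.]
cw [ 552. -332.   70.]
dome [544. -41.  75.]
marker a [459. -21.  10.]
marker b [352.  18.  10.]
timer [ 748. -239.   22.]
beaker [ 711. -399.   40.]
bottle [780. -59. 110.]
cw (array([ 550.97119863, -336.98564256,   66.49110496]), [2.34, 2.34])
fin (array([518.27198222, 258.1369256 ,  47.97515676]), [3.71, 3.71])
```

View pics/crop0.png

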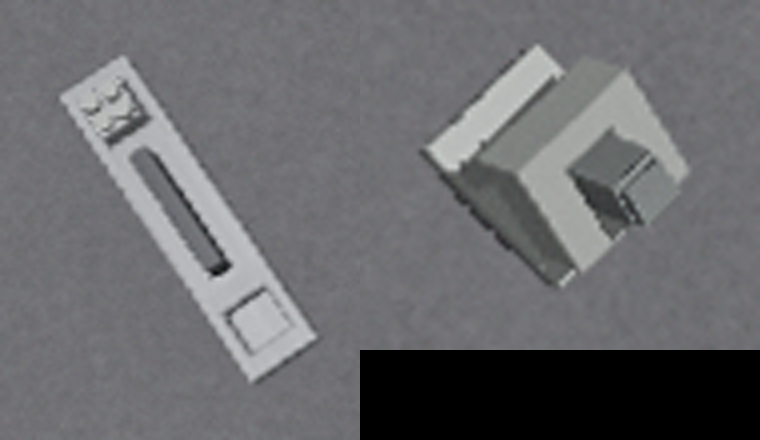

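The crop shows the chosen carrier: caps at the upper-left end (198,220), fin in the middle, and the empty pocket at (235,276). The right half shows the holder, its plate facing lower right with the steel block standing proud of it. Next I check reachability and take two wrist views of each.

```bash
python3 - <<'E'
from h import *
import pickle
cc=np.array([514,257.]); 
for ψ in (34,124,214,304): 
    print("carrier",ψ,[None if (q:=env.ik([cc[0],cc[1],z],[180,0,ψ])) is None else np.round(q,0).tolist() for z in (200,)])
lean=np.array([-.754,-.656,0]); a=np.array([0,0,np.cos(np.pi/6)])+lean*.5
for k in range(4):
    z=-a; x0=np.cross(z,[0,0,1]); x0/=np.linalg.norm(x0); Rm=np.c_[x0,np.cross(z,x0),z]@R.from_euler('z',90*k,degrees=True).as_matrix()
    e=R.from_matrix(Rm).as_euler('xyz',degrees=True); p=np.array([551,-337,66])+a*80
    q=env.ik(p,e); print("cw",k,e.round(1),None if q is None else np.round(q,0).tolist(), "cam side", (Rm[:,0]).round(2))
for ψ in (34,80,124,214,304): 
    q=env.ik([544,-41,140],[180,0,ψ]); print("dome",ψ,None if q is None else np.round(q,0).tolist())
V=[]
best=min((y for y in (34,124,214,304) if env.ik([cc[0],cc[1],200],[180,0,y]) is not None),key=lambda y:np.abs(np.array(env.ik([cc[0],cc[1],200],[180,0,y]))-env.get_obs()["qpos"]).max())
print("use",best)
x=R.from_euler('z',best,degrees=True).apply([1,0,0])[:2]
y=np.array([-x[1],x[0]])
for off in (50,-60):
    p=cc+y*off
    env.reach([p[0],p[1],190],[180,0,best]); c=cam("wrist"); V.append((c,snapshot("wrist"))); print(env.get_obs()["time_s"])
pickle.dump(V,open("carrier.pkl","wb"))
save("c0",np.hstack([cv2.resize(v[1],(400,300),interpolation=cv2.INTER_AREA) for v in V]))
E
```

```text
carrier 34 [[-54.0, 20.0, 30.0, 105.0, -12.0, 58.0, -76.0]]
carrier 124 [[-42.0, 19.0, 14.0, 104.0, -5.0, 58.0, 8.0]]
carrier 214 [[-28.0, 19.0, -3.0, 103.0, 1.0, 58.0, 92.0]]
carrier 304 [[-76.0, 30.0, 64.0, 106.0, -30.0, 63.0, -147.0]]
cw 0 [-150.    0.  -49.] [16.0, 35.0, 41.0, 105.0, -59.0, 67.0, -52.0] cam side [ 0.66 -0.75  0.  ]
cw 1 [-180.   30. -139.] [16.0, 35.0, 41.0, 105.0, -59.0, 67.0, -142.0] cam side [-0.65 -0.57 -0.5 ]
cw 2 [150.   0. 131.] [47.0, 29.0, -3.0, 103.0, -37.0, 52.0, 111.0] cam side [-0.66  0.75 -0.  ]
cw 3 [180. -30.  41.] [16.0, 35.0, 41.0, 105.0, -59.0, 67.0, 38.0] cam side [0.65 0.57 0.5 ]
dome 34 [-33.0, 24.0, 42.0, 112.0, -21.0, 51.0, -36.0]
dome 80 [-28.0, 23.0, 36.0, 112.0, -17.0, 50.0, 7.0]
dome 124 [-25.0, 22.0, 31.0, 112.0, -15.0, 50.0, 48.0]
dome 214 [-14.0, 20.0, 18.0, 111.0, -8.0, 49.0, 132.0]
dome 304 [-46.0, 33.0, 64.0, 113.0, -36.0, 57.0, -111.0]
use 124
2.0
2.5667
```

View pics/c0.png

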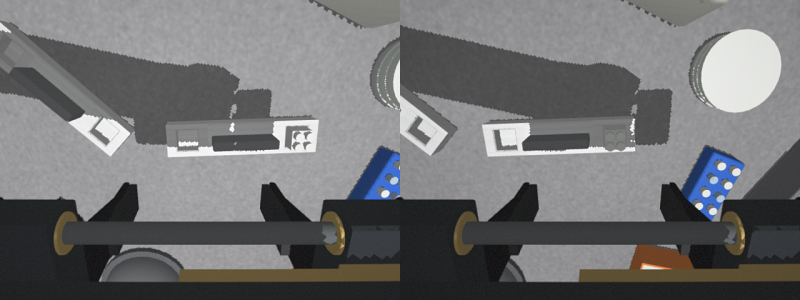

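Both wrist views show the carrier (left picture at about (387,220) full-size, right at about (895−640,220)). It lies alone, and shadows cross its top. Now two tilted views of the holder, plus enlarged crops of the carrier.

```bash
python3 - <<'E'
from h import *
import pickle
V=pickle.load(open("carrier.pkl","rb"))
c1=V[0][1][180:270,256:516]; c2=V[1][1][180:270,122:382]
w=np.vstack([cv2.resize(c,None,fx=3,fy=3,interpolation=cv2.INTER_CUBIC) for c in (c1,c2)]); save("c1",w)
top=np.array([551,-337,66.]); lean=np.array([-.754,-.656,0]); a=np.array([0,0,np.cos(np.pi/6)])+lean*.5; h=np.array([.656,-.754,0])
ori=lambda k:R.from_matrix(np.c_[h,np.cross(-a,h),-a]@R.from_euler('z',90*k,degrees=True).as_matrix()).as_euler('xyz',degrees=True)
q=np.array(env.ik(top+a*130-50*h,ori(2))); print(q.round(0)); q[6]-=90
W=[]
print(q.round(0)); env.move_joints(q.tolist()); 
o=env.get_obs(); print(o["tool_pos"],o["ee_rot"],ori(3))
c=cam("wrist"); W.append((c,snapshot("wrist")))
env.move_linear((top+a*130+50*h).tolist(),vel=200)
c=cam("wrist"); W.append((c,snapshot("wrist"))); o=env.get_obs();print(o["time_s"],o["qpos"].round(0),o["tool_pos"])
pickle.dump(W,open("holder.pkl","wb"))
cr=[]
for c,im in W:
    u=proj(c,top-a*15)[0]; x0,y0=[int(round(t)) for t in u]; x0-=130; y0-=110; x0=max(0,x0);y0=max(0,y0); print("crop",x0,y0)
    cr.append(cv2.resize(im[y0:y0+200,x0:x0+260],None,fx=1.5,fy=1.5,interpolation=cv2.INTER_CUBIC))
hh=min(k.shape[0] for k in cr); save("h1",np.hstack([k[:hh] for k in cr]))
E
```

```text
[ 13.  28.  46. 110. -55.  68. 127.]
[ 13.  28.  46. 110. -55.  68.  37.]
[ 470.25028787 -340.63468757  178.50221039] [-179.9778329   -30.02279711   41.17887496] [180.         -29.98575304  41.02413405]
5.625 [ 20.  36.  42.  96. -56.  73.  34.] [ 533.98880951 -416.4445945   178.3094049 ]
crop 253 120
crop 126 117
```

View pics/c1.png

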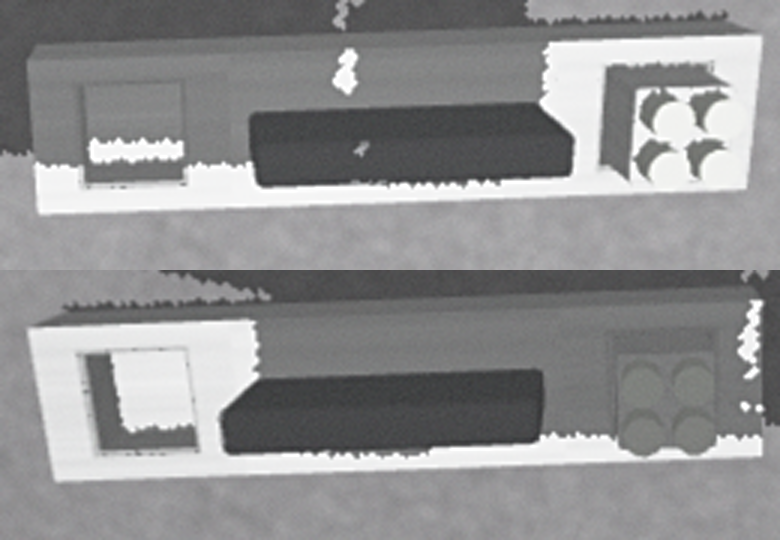

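View pics/h1.png

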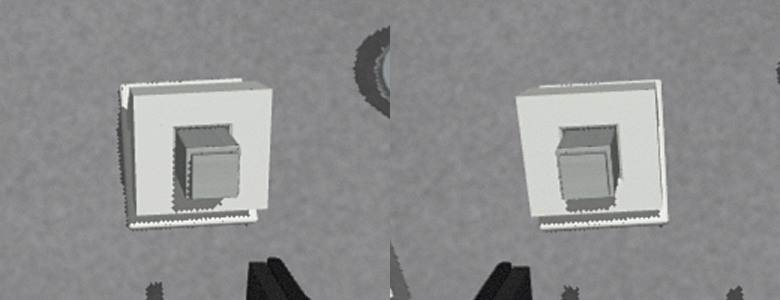

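The carrier crops show both pocket mouths, the fin and the four top corners in each view. The holder crops show the plate face and the block's narrowed top, around (215,175) in the left half and (585,175) in the right. I triangulate these points.

```bash
cat > meas.py <<'E'
from h import *
import pickle
V=pickle.load(open("carrier.pkl","rb")); W=pickle.load(open("holder.pkl","rb"))
def full(p,off,s): return (np.array(p,float)+.5)/s-.5+np.array(off)
def T3(V,P1,P2,o1,o2,s,sub=None):
    u1=full(P1,o1,s); u2=full(P2,o2,s)
    if sub:
        for (c,im),u in ((V[0],u1),(V[1],u2)):
            g=cv2.cvtColor(im,cv2.COLOR_RGB2GRAY)
            r=cv2.cornerSubPix(g,u.astype(np.float32).reshape(-1,1,2),(sub,sub),(-1,-1),(3,40,.01)).reshape(-1,2)
            ok=np.linalg.norm(r-u,axis=1)<3; u[ok]=r[ok]
    out=[tri([(V[0][0],a),(V[1][0],b)]) for a,b in zip(u1,u2)]
    return np.array([x for x,_ in out]),[r[0] for _,r in out]
np.set_printoptions(precision=1,suppress=True)
o1,o2=(256,180),(122,180)
cor,r=T3(V,[(28,60),(762,38),(747,188),(38,213)],[(28,58),(763,30),(763,187),(55,211)],o1,o2,3); print("carrier top\n",cor,r)
fin,r=T3(V,[(255,153),(573,140),(573,176),(257,186)],[(222,142),(543,133),(542,173),(225,183)],o1,o2,3); print("fin\n",fin,r,fin.mean(0))
poc,r=T3(V,[(82,82),(183,78),(186,185),(85,188)],[(78,82),(187,78),(200,182),(97,185)],o1,o2,3); print("pocket\n",poc,r,poc.mean(0))
o1,o2=(253,120),(126,117)
for sub in (None,3):
    pl,r=T3(W,[(134,92),(272,88),(268,208),(136,216)],[(127,97),(265,90),(271,208),(141,216)],o1,o2,1.5,sub); print("plate\n",pl,r,pl.mean(0))
    cw,r2=T3(W,[(192,152),(239,150),(240,197),(190,199)],[(170,154),(215,153),(220,198),(173,199)],o1,o2,1.5,sub); print("cw top\n",cw,r2,cw.mean(0))
    n=np.cross(pl[1]-pl[3],pl[0]-pl[2]); n/=np.linalg.norm(n); hh=(pl[1]-pl[0]+pl[2]-pl[3]); print("normal",n*np.sign(n[2]),"tilt",np.degrees(np.arccos(abs(n[2]))),"h",hh/np.linalg.norm(hh),"sizes",[np.linalg.norm(pl[i]-pl[i-1]) for i in range(4)],[np.linalg.norm(cw[i]-cw[i-1]) for i in range(4)])
print("carrier mid",cor.mean(0),"len",[np.linalg.norm(cor[i]-cor[i-1]) for i in range(4)])
d=(cor[1]-cor[0]+cor[2]-cor[3]); print("yaw carrier",np.degrees(np.arctan2(d[1],d[0])), "fin-mid", fin.mean(0)[:2]-cor.mean(0)[:2])
f=fin[1]-fin[0]+fin[2]-fin[3]; print("yaw fin",np.degrees(np.arctan2(f[1],f[0])), "pocket dist", np.linalg.norm(poc.mean(0)[:2]-cor.mean(0)[:2]))
E
python3 meas.py
python3 - <<'E'
from h import *
import pickle
W=pickle.load(open("holder.pkl","rb"))
save("h2",np.hstack([cv2.resize(W[0][1][205:265,355:425],None,fx=5.5,fy=5.5,interpolation=cv2.INTER_CUBIC),cv2.resize(W[1][1][205:265,225:295],None,fx=5.5,fy=5.5,interpolation=cv2.INTER_CUBIC)]))
E
```

```text
carrier top
 [[425.9 221.1  25.3]
 [587.1 338.8  24.7]
 [613.  303.9  25. ]
 [451.5 185.   24.2]] [0.12, 0.5, 0.31, 0.1]
fin
 [[485.  241.6  56.5]
 [550.4 288.8  54.4]
 [555.2 281.3  58. ]
 [490.6 234.4  58.6]] [0.98, 0.43, 0.05, 0.02] [520.3 261.5  56.9]
pocket
 [[441.2 225.2  30.2]
 [464.  240.1  23.3]
 [481.6 215.6  23.9]
 [458.3 199.5  26. ]] [0.4, 0.43, 0.02, 0.03] [461.3 220.1  25.9]
plate
 [[ 559.1 -286.2   71.7]
 [ 606.9 -336.7   72.2]
 [ 566.6 -375.2   43.9]
 [ 518.1 -325.1   39.6]] [1.07, 0.46, 0.12, 0.22] [ 562.7 -330.8   56.8]
cw top
 [[ 550.1 -328.5   86.3]
 [ 564.1 -344.6   89. ]
 [ 550.4 -358.9   79.4]
 [ 535.3 -341.5   75.2]] [0.41, 0.68, 0.2, 0.08] [ 550.  -343.4   82.5]
normal [-0.4 -0.3  0.9] tilt 28.35225325177794 h [ 0.7 -0.7  0. ] sizes [np.float64(64.98959794073903), np.float64(69.56162854541891), np.float64(62.462100710750946), np.float64(69.89481140049261)] [np.float64(22.61913842910952), np.float64(21.549352862470265), np.float64(22.061864516900624), np.float64(23.363777767287147)]
plate
 [[ 558.4 -286.6   74.2]
 [ 606.9 -336.7   71.9]
 [ 565.4 -375.1   45. ]
 [ 518.2 -325.1   40.5]] [0.95, 0.33, 0.48, 0.04] [ 562.2 -330.9   57.9]
cw top
 [[ 550.1 -328.5   86.3]
 [ 564.1 -344.6   89. ]
 [ 550.7 -357.9   74.3]
 [ 535.9 -342.4   73.9]] [0.41, 0.68, 0.09, 0.84] [ 550.2 -343.3   80.9]
normal [-0.4 -0.3  0.9] tilt 28.398843924322787 h [ 0.7 -0.7  0. ] sizes [np.float64(65.0674145751086), np.float64(69.78204673525853), np.float64(62.56296571942467), np.float64(68.86928915175898)] [np.float64(23.45091980946769), np.float64(21.549339169986865), np.float64(23.93127691137246), np.float64(21.412922688366066)]
carrier mid [519.4 262.2  24.8] len [np.float64(44.306164349416576), np.float64(199.62290276806667), np.float64(43.50407714247692), np.float64(200.51166352515583)]
yaw carrier 36.23522506080565 fin-mid [ 0.9 -0.7]
yaw fin 35.88355361830541 pocket dist 71.77500858042285
```

View pics/h2.png

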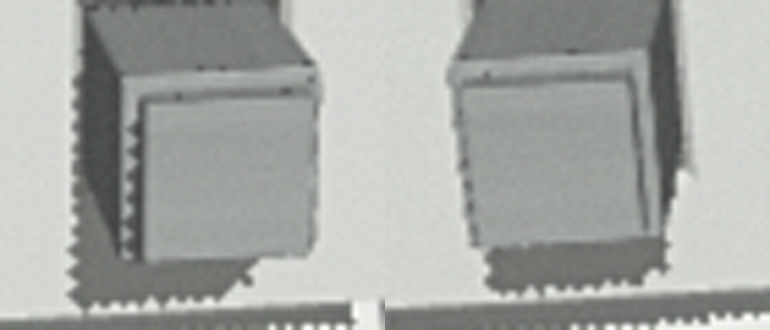

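The enlarged crops show the block's 22 mm top face: left corners (147,98),(315,90),(312,248),(147,260), right (460,88),(632,78),(645,233),(478,245). I re-triangulate from these and fix the axis.

```bash
cat > m2.py <<'E'
import io,contextlib
with contextlib.redirect_stdout(io.StringIO()): from meas import *
cw,r=T3(W,[(147,98),(315,90),(312,248),(147,260)],[(75,88),(247,78),(260,233),(93,245)],(355,205),(225,205),5.5)
ctr=cw.mean(0)
n=np.cross(cw[1]-cw[3],cw[0]-cw[2]); n/=np.linalg.norm(n); n*=np.sign(n[2])
h1=cw[1]-cw[0]+cw[2]-cw[3]; h2=pl[1]-pl[0]+pl[2]-pl[3]
if __name__=="__main__":
    print(cw,r,ctr,"n",n,np.degrees(np.arccos(n[2])),[np.linalg.norm(cw[i]-cw[i-1]) for i in range(4)])
    print("yaw h cw",np.degrees(np.arctan2(h1[1],h1[0])),"plate",np.degrees(np.arctan2(h2[1],h2[0])))
    t=np.radians(np.degrees(np.arctan2(h2[1],h2[0]))); lean=np.array([np.sin(t),-np.cos(t),0]); a=.5*lean+np.array([0,0,.75**.5])
    print("lean",lean,"a",a,"ctr-plate along a",(ctr-pl.mean(0))@a,"lateral",(ctr-pl.mean(0))-a*((ctr-pl.mean(0))@a))
E
python3 m2.py
python3 - <<'E'
from h import *
t=cam("top"); s=cam("scene")
X=np.array([[550,-343,81.],[519.5,262,60]])
print(proj(t,X),proj(s,X))
# dome: circle fits of base in top image (dark disc)
im=snapshot("top"); g=cv2.cvtColor(im,cv2.COLOR_RGB2GRAY); 
m=(cv2.GaussianBlur(g,(3,3),0)<95).astype(np.uint8)[195:290,300:400]; print(g[240,300:400:5],g[195:290:5,349])
E
```

```text
[[ 548.9 -329.4   88.9]
 [ 564.2 -344.7   87.7]
 [ 551.1 -357.4   77.9]
 [ 535.7 -342.3   78.3]] [0.36, 0.27, 0.06, 0.03] [ 549.9 -343.5   83.2] n [-0.3 -0.4  0.9] 29.1801718050455 [np.float64(21.252985447167468), np.float64(21.6379124368209), np.float64(20.74483918598795), np.float64(21.558192540981523)]
yaw h cw -44.64165130457683 plate -46.256009125099126
lean [-0.7 -0.7  0. ] a [-0.4 -0.3  0.9] ctr-plate along a 30.65449259077455 lateral [-1.2 -2.  -1.3]
[[486.83698161 238.2315404 ]
 [212.21877757 246.42878612]] [[205.62077185 314.08880841]
 [364.13077894 206.2872677 ]]
[120 121 120 121  93  78  88  97 102 114 131 116 105 100  93  76  98 122
 125 114] [118 120 121 105  78  91 101 106 114 129 114 100  99  86  73  99 120 122
 120]
```

```bash
cat > g.py <<'E'
from h import *
t=np.radians(-45.5); hv=np.array([np.cos(t),np.sin(t),0]); a=np.array([.5*np.sin(t),-.5*np.cos(t),.75**.5]); top=np.array([550,-343.5,83.2])
Rk=R.from_matrix(np.c_[hv,np.cross(-a,hv),-a]@R.from_euler('z',270,degrees=True).as_matrix()); E=Rk.as_euler('xyz',degrees=True)
def st(msg=""):
    o=env.get_obs(); print(msg,"t%.1f"%o["time_s"],"p",o["tool_pos"].round(1),"e",o["ee_rot"].round(1),"F",o["force"].round(1),"M",o["moment"].round(2),"w %.3f g %.1f"%(o["grip_width"],o["gripper_force"])); return o
E
python3 - <<'E'
from g import *
env.reach((top+a*40).tolist(),E.tolist()); st("pre")
env.move_linear((top-a*15).tolist(),vel=100); st("mid")
env.move_linear((top-a*28).tolist(),vel=40); o=st("down"); print(o["qpos"].round(0))
save("w3",snapshot("wrist"))
env.close(25); st("closed")
E
```

```text
pre t6.1 p [ 535.6 -356.1  117.7] e [-179.9  -30.    44.5] F [0.1 0.1 1.3] M [-0.51  0.54  0.02] w 1.002 g 0.0
mid t6.8 p [ 555.3 -339.6   70.9] e [179.9 -30.   44.5] F [ 0.2 -0.1  0.6] M [-0.51  0.52 -0.  ] w 1.001 g 0.0
down t7.3 p [ 560.  -333.5   58.8] e [-180.   -30.    44.5] F [-0.5 -0.4  0.5] M [-0.56  0.54 -0.04] w 1.003 g 0.0
[ 23.  38.  26. 105. -59.  57.  39.]
closed t8.3 p [ 560.  -333.7   59. ] e [180.  -30.   44.5] F [ 0.3 -0.3 -0.4] M [-0.44  0.57 -0.04] w 0.295 g 25.0
```

View pics/w3.png

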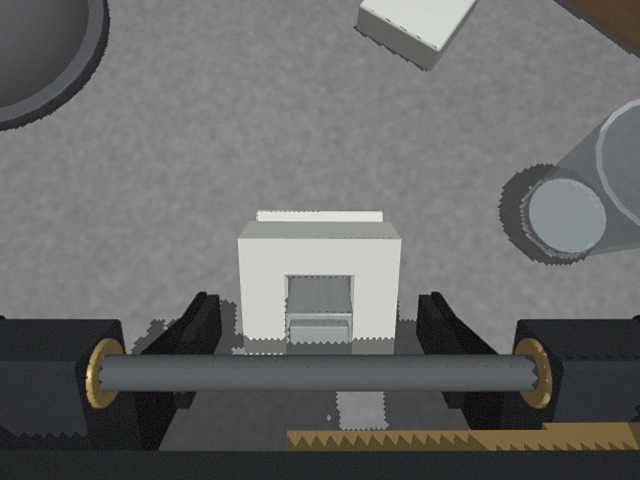

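```bash
cat >> g.py <<'E'
CY=36.1; cx=np.array([np.cos(np.radians(CY)),np.sin(np.radians(CY)),0]); cyv=np.array([-cx[1],cx[0],0]); mid=np.array([519.6,262.0,0]); poc=mid-72.5*cx
def avg(n=10):
    L=[]
    for _ in range(n): env.wait(.02); o=env.get_obs(); L.append(np.r_[o["force"],o["moment"]])
    return np.mean(L,0)
E
python3 - <<'E'
from g import *
import pickle
o=env.get_obs(); p=o["tool_pos"]
env.move_linear((p+a*45).tolist(),vel=60); st("out")
q=p+a*45; env.move_linear([q[0],q[1],210],vel=250)
env.reach([poc[0],poc[1],150],[180,0,CY]); st("above")
env.move_linear([poc[0],poc[1],66],vel=120); env.wait(.3); o=st("hover"); print(o["qpos"].round(0), avg().round(2))
c=cam("wrist"); im=snapshot("wrist"); pickle.dump((c,im),open("hov.pkl","wb"))
X=[mid-100*cx+22*cyv+[0,0,24],mid-100*cx-22*cyv+[0,0,24],poc+[0,0,24]]; print(proj(c,X).round(0))
u=proj(c,[poc+[0,0,40]])[0]; x0,y0=int(u[0])-100,max(0,int(u[1])-90); print(x0,y0)
save("hov",cv2.resize(im[y0:y0+180,x0:x0+200],None,fx=3,fy=3,interpolation=cv2.INTER_CUBIC))
E
```

```text
out t9.2 p [ 544.  -349.    97.7] e [-180.   -30.    44.5] F [ 0.5 -0.5 -2.2] M [-0.64  0.64 -0.05] w 0.295 g 25.0
above t11.9 p [461.4 218.3 149.8] e [180.   0.  36.] F [ 0.2  0.3 -1.9] M [-0.09  0.15 -0.03] w 0.296 g 25.0
hover t13.1 p [461.3 219.5  66.5] e [ 1.80e+02 -1.00e-01  3.61e+01] F [ 0.3  0.9 -1.7] M [-0.13  0.12  0.02] w 0.296 g 25.0
[-33.  23.   3. 118.  -2.  38. -82.] [-0.18 -0.04 -1.62 -0.08  0.14 -0.  ]
[[280. 323.]
 [358. 323.]
 [319. 277.]]
218 199
```

View pics/hov.png

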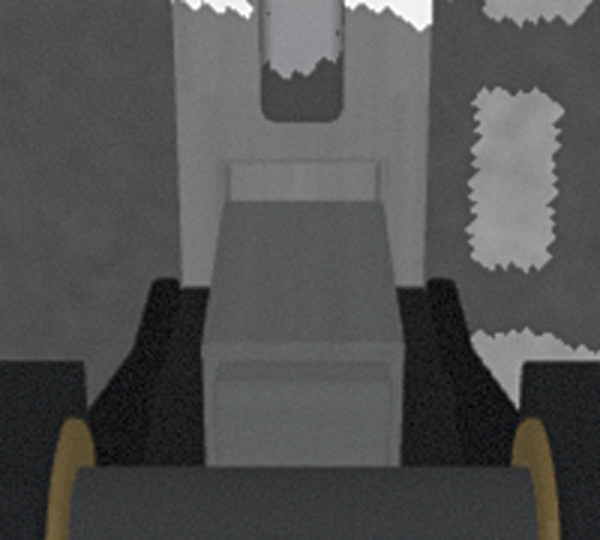

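The block hangs upright in the hand. In the crop the foot edge is at row 200, centred on column 303.5. The pocket's far mouth edge is at row 160, centred on column 302, so it is lined up sideways. I check the offset along the bar by casting rays.

```bash
python3 - <<'E'
from g import *
import pickle
c,im=pickle.load(open("hov.pkl","rb"))
f=lambda p:(np.array(p)+.5)/3-.5+np.array([218,199])
m=onplane(c,[f((302,160))],24)[0]; 
for fz in (41.5,42.5,43.5):
    e=onplane(c,[f((303.5,200))],fz)[0]; d=m-poc; g=e-poc
    print(fz,"mouth edge x,y (want 14,0)",round(d@cx,2),round(d@cyv,2),"foot edge x,y (want 13,0)",round(g@cx,2),round(g@cyv,2))
for r in ((222,200),(385,200)): print(onplane(c,[f(r)],42.5)[0]@cyv - poc@cyv)
for r in ((222,160),(382,160)): print(onplane(c,[f(r)],24)[0]@cyv - poc@cyv)
r=[f((262,122)),f((343,122))]; print("fin end bottom x (want 32.5)",(onplane(c,r,24)-poc)@cx,(onplane(c,r,60)-poc)@cx)
E
```

```text
41.5 mouth edge x,y (want 14,0) 14.52 0.26 foot edge x,y (want 13,0) 13.54 0.02
42.5 mouth edge x,y (want 14,0) 14.52 0.26 foot edge x,y (want 13,0) 13.92 0.02
43.5 mouth edge x,y (want 14,0) 14.52 0.26 foot edge x,y (want 13,0) 14.29 0.02
13.305917584409372
-13.268268790848282
14.445130675593731
-13.924174034443809
fin end bottom x (want 32.5) [21.55829517 21.56715031] [32.55070357 32.55800397]
```

```bash
cat >> g.py <<'E'
E
python3 - <<'E'
from g import *
o=env.get_obs(); b=avg(5); p=np.array([poc[0],poc[1],66.])-.3*cx+.2*cyv
env.move_linear(p.tolist(),vel=30)
for z in (54,50,47,44,41,38,35,32,30,28.5,27.5,26.5,25.5):
    p[2]=z; env.move_linear(p.tolist(),vel=40); o=st(str(z)); d=o["force"]-b[:3]
    if d[2]>6 or np.hypot(d[0],d[1])>8: print("stop",d.round(1)); break
E
```

```text
54 t14.1 p [460.4 219.1  53.6] e [-1.80e+02  1.00e-01  3.61e+01] F [ 1.1  0.3 -1.2] M [-0.09  0.11 -0.01] w 0.293 g 25.0
50 t14.3 p [460.5 219.2  49.8] e [-180.     0.    36.1] F [-0.4  0.4 -1.8] M [-0.12  0.12  0.03] w 0.296 g 25.0
47 t14.6 p [461.  219.4  47.1] e [180.   -0.   36.1] F [ 0.2 -0.2 -0.9] M [-0.01  0.04  0.02] w 0.295 g 25.0
44 t14.8 p [460.7 219.1  45.5] e [-180.     0.    36.1] F [-3.4 -2.6 13.4] M [-0.52  0.88 -0.02] w 0.299 g 25.0
stop [-3.2 -2.4 15.1]
```

```bash
python3 - <<'E'
from g import *
p0=np.array([poc[0],poc[1],48.])-.3*cx+.2*cyv
env.move_linear(p0.tolist(),vel=40); env.wait(.2); b=avg(5); print(b.round(2))
for dx,dy in [(-.8,0),(-1.5,0),(.8,0),(-.8,.8),(-.8,-.8),(0,.8),(0,-.8),(1.5,0),(.8,.8),(.8,-.8)]:
    p=p0+dx*cx+dy*cyv; p[2]=47.5; env.move_linear(p.tolist(),vel=40)
    p[2]=44.5; env.move_linear(p.tolist(),vel=30); d=avg(3)-b
    tz=env.get_obs()["tool_pos"]; print(dx,dy,"z",tz[2].round(2),"F along",round(d[:3]@cx,1),round(d[:3]@cyv,1),d[2].round(1),"M",round(d[3:]@cx,2),round(d[3:]@cyv,2))
    if d[2]<5 and tz[2]<45.2: print("in"); break
st()
E
```

```text
[ 0.35  0.28 -1.28 -0.07  0.12  0.01]
-0.8 0 z 45.22 F along -2.7 0.2 7.1 M 0.02 0.4
-1.5 0 z 44.1 F along -0.1 0.1 -0.2 M -0.04 0.04
in
 t16.5 p [459.2 218.3  44.1] e [-180.     0.    36.1] F [ 0.5  0.9 -1.7] M [-0.14  0.16 -0.  ] w 0.293 g 25.0
```

```bash
python3 - <<'E'
from g import *
b=avg(5); p=np.array([poc[0],poc[1],44.])-1.8*cx+.2*cyv
for z in (41,38,35,32,30,28.5,27.5,26.5,25.5,24.5):
    p[2]=z; env.move_linear(p.tolist(),vel=40); d=avg(3)-b; tz=env.get_obs()["tool_pos"]
    l=d[:3]@cx; s=d[:3]@cyv
    print(z,tz[2].round(2),"F",round(l,1),round(s,1),d[2].round(1),"M",round(d[3:]@cx,2),round(d[3:]@cyv,2))
    if abs(l)>1.5: p+=np.sign(l)*.4*cx
    if abs(s)>1.5: p+=np.sign(s)*.3*cyv
    if d[2]>9: break
st()
E
```

```text
41 40.79 F -0.1 0.1 0.1 M 0.01 -0.01
38 37.94 F 0.1 0.3 0.4 M 0.04 -0.0
35 34.94 F -0.3 0.3 0.4 M 0.01 0.0
32 31.94 F 0.2 -0.2 -0.0 M 0.04 0.0
30 29.96 F -0.1 0.1 0.1 M 0.01 0.0
28.5 28.49 F 0.5 0.2 0.3 M 0.03 -0.04
27.5 27.74 F 0.0 0.1 3.1 M 0.05 0.07
26.5 27.47 F -1.6 0.2 10.4 M 0.11 0.45
 t19.0 p [459.9 218.7  27.5] e [-1.80e+02 -1.00e-01  3.61e+01] F [-1.7 -0.8  8.5] M [-0.27  0.52  0.02] w 0.300 g 25.0
```

```bash
python3 - <<'E'
from g import *
p=np.array([poc[0],poc[1],27.3])-1.8*cx+.2*cyv
env.move_linear(p.tolist(),vel=40); st("relax"); env.ungrasp(); st("open")
p[2]=80; env.move_linear(p.tolist(),vel=120); env.close(10); p[2]=60; env.move_linear(p.tolist(),vel=80); env.wait(.1); b=avg(5)
for z in np.arange(58.5,50,-.75):
    p[2]=z; env.move_linear(p.tolist(),vel=30); d=avg(3)-b; print(z,env.get_obs()["tool_pos"][2].round(2),d[:3].round(1))
    if d[2]>8: break
p[2]=75; env.move_linear(p.tolist(),vel=120); st()
E
```

```text
relax t19.2 p [459.7 218.6  27.6] e [180.   -0.   36.1] F [-0.4 -0.7  3.8] M [-0.13  0.24  0.04] w 0.295 g 25.0
open t20.4 p [459.4 218.4  27.3] e [180.    0.   36.1] F [ 0.2 -0.3  0.1] M [-0.03  0.14 -0.04] w 0.999 g 0.0
58.5 58.58 [ 0.2 -0.3  0. ]
57.75 57.72 [-0.1  0.  -0.2]
57.0 56.97 [-0.3 -0.4 -0.4]
56.25 56.44 [-0.5 -0.1  2.4]
55.5 56.42 [-2.3 -0.9  8.5]
 t24.9 p [459.8 218.6  75.2] e [ 1.80e+02 -1.00e-01  3.61e+01] F [ 0.7 -0.9 -0.6] M [-0.13  0.13 -0.  ] w 0.006 g 0.0
```

The block's top stands at 56.4 mm, where fully home would give 56, so the counterweight is seated. Next: two wrist views of the dome, fitting its known base circle, and taring the wrist force there.

```bash
cat > dome.py <<'E'
from g import *
from scipy.optimize import least_squares
def fit(c,im,c0,z=10.,r=75.):
    g=cv2.GaussianBlur(cv2.cvtColor(im,cv2.COLOR_RGB2GRAY),(5,5),0); ed=cv2.Canny(g,20,50)
    v,u=np.nonzero(ed); X=onplane(c,np.c_[u,v],z)[:,:2]
    x=np.array(c0,float)
    for tol in (18,8,4,2.5):
        S=X[abs(np.linalg.norm(X-x[:2],axis=1)-r)<tol]
        x=least_squares(lambda q:np.linalg.norm(S-q,axis=1)-r,x,loss='soft_l1',f_scale=.7).x
    an=np.degrees(np.arctan2(*(S-x).T[::-1])); return x.round(1),len(S),np.std(np.linalg.norm(S-x,axis=1)-r).round(2),np.mean(np.linalg.norm(S-x,axis=1)).round(1),np.histogram(an,8,(-180,180))[0]
E
python3 - <<'E'
from dome import *
import pickle
print("top",fit(cam("top"),cv2.imread("pics/top0.png")[:,:,::-1],(544,-41)))
print("scene",fit(cam("scene"),cv2.imread("pics/scene0.png")[:,:,::-1],(544,-41)))
d=np.array([544,-41,0.]); o=env.get_obs(); p=o["tool_pos"]
env.move_linear([p[0],p[1],140],vel=200); env.ungrasp()
D=[]
for s in (50,-50):
    q=d-25*cx+s*cyv; env.reach([q[0],q[1],220],[180,0,CY]); env.wait(.2); c=cam("wrist"); im=snapshot("wrist"); D.append((c,im)); print("wrist",fit(c,im,(544,-41)))
print("tare",avg(20).round(3)); st()
pickle.dump(D,open("dome.pkl","wb"))
E
```

```text
top (array([544. , -43.7]), 228, np.float64(0.9), np.float64(75.8), array([30, 29, 29, 29, 28, 27, 27, 29]))
scene (array([552.5, -52.1]), 106, np.float64(0.95), np.float64(75.2), array([11, 21, 22, 23, 19, 10,  0,  0]))
wrist (array([544.9, -41.9]), 699, np.float64(0.86), np.float64(74.5), array([ 65,  78,  71,  75, 106, 133,  96,  75]))
wrist (array([545.1, -42.2]), 657, np.float64(0.83), np.float64(74.5), array([ 69,  70,  78, 107,  99,  87,  70,  77]))
tare [ 0.075 -0.146  0.116 -0.087  0.127 -0.002]
 t29.2 p [553.2 -96.  220.1] e [180.   -0.   36.1] F [ 0.1 -0.   0.1] M [-0.07  0.12 -0.05] w 1.002 g 0.0
```

All views put the dome at about (545, −42). The scene view sees only part of the rim, so I discard it. Now I grip the fin, lift, and weigh the carrier.

```bash
python3 - <<'E'
from g import *
m=mid-1.0*cx
env.reach([m[0],m[1],120],[180,0,CY]); env.wait(.2); b=avg(40); print("tare",b.round(3))
env.move_linear([m[0],m[1],30],vel=120); st("at fin"); env.close(50); st("closed")
env.move_linear([m[0],m[1],60],vel=40); env.move_linear([m[0],m[1],135],vel=120); env.wait(.4)
d=avg(60)-b; print("load",d.round(3),"m g",-d[2]/9.81*1000)
r=np.array([-d[4]/d[2],d[3]/d[2],0])*1000; print("com rel tool x,y",r@cx,r@cyv); mi=-d[2]/9.81*1000-370; print("pred com for mass",72.5*(mi-150)/(370+mi)); st()
E
```

```text
tare [-0.017 -0.084  0.078 -0.091  0.128 -0.005]
at fin t32.4 p [519.4 261.7  30.6] e [ 1.80e+02 -1.00e-01  3.61e+01] F [ 0.5  0.4 -0.3] M [-0.15  0.12  0.04] w 1.004 g 0.0
closed t33.6 p [518.8 261.5  30. ] e [-180.     0.    36.1] F [-0.7  0.7 -0.6] M [-0.07  0.18  0.04] w 0.133 g 50.0
load [-0.054  0.106 -4.325  0.031 -0.046  0.007] m g 440.92675601089906
com rel tool x,y -12.783394583421753 0.38675550111635637
pred com for mass -13.001728997067513
 t36.6 p [518.8 261.4 135. ] e [180.    0.   36.1] F [-1.  -0.  -3.4] M [-0.05  0.12  0.08] w 0.135 g 50.0
```

The insert is about 71 g. The moment puts the centre of mass 12.8 mm toward the counterweight, and the weight alone predicts 13.0 mm. I carry the carrier to the dome and lower it gently.

```bash
python3 - <<'E'
from g import *
b=np.array([-.017,-.084,.078,-.091,.128,-.005])
t=np.array([545,-42,0])+12.9*cx
p=env.get_obs()["tool_pos"]; env.move_linear([p[0],p[1],165],vel=150)
env.reach([t[0],t[1],160],[180,0,CY]); env.wait(.2); d=avg(20)-b; r=np.array([-d[4]/d[2],d[3]/d[2],0])*1000; print("load",d.round(3),"com",r@cx,r@cyv)
env.move_linear([t[0],t[1],110],vel=80); env.wait(.2); st()
for z in np.arange(108,102,-.5):
    env.move_linear([t[0],t[1],z],vel=20); d=avg(4)-b; print(z,env.get_obs()["tool_pos"].round(2),d[:3].round(2),"M",round(d[3:]@cx,3),round(d[3:]@cyv,3))
    if d[2]>-1.3: break
d=avg(25)-b; print(d[:3].round(2),"M",round(d[3:]@cx,3),round(d[3:]@cyv,3)); st()
E
```

```text
load [-0.027  0.072 -4.246  0.037 -0.048  0.022] com -14.376614469929876 -0.4261705111064993
 t39.6 p [555.9 -34.4 110.6] e [ 1.80e+02 -1.00e-01  3.61e+01] F [-0.7  0.5 -3.2] M [-0.03  0.04  0.01] w 0.135 g 50.0
108.0 [555.39 -34.38 108.  ] [ 0.09  0.26 -3.92] M -0.001 -0.078
107.5 [555.4  -34.43 107.49] [ 0.29 -0.46 -4.28] M -0.021 -0.044
107.0 [555.44 -34.41 107.01] [ 0.49  0.22 -4.17] M -0.001 -0.051
106.5 [555.43 -34.38 106.5 ] [ 0.21  0.02 -3.94] M 0.01 -0.057
106.0 [555.43 -34.4  105.99] [ 0.16 -0.19 -4.06] M 0.014 -0.043
105.5 [555.43 -34.38 105.5 ] [-0.19 -0.01 -4.48] M -0.02 -0.056
105.0 [555.4  -34.42 104.97] [ 0.12  0.26 -4.33] M -0.002 -0.079
104.5 [555.5  -34.37 104.83] [-0.8   0.24 -0.03] M 0.184 0.186
[-1.2  0.3  1. ] M 0.259 0.256
 t42.6 p [555.6 -34.4 104.8] e [180.   -0.   36.1] F [-1.1  0.1  2.2] M [-0.    0.57  0.03] w 0.134 g 50.0
```

```bash
python3 - <<'E'
from g import *
import pickle
b=np.array([-.017,-.084,.078,-.091,.128,-.005])
t=np.array([545,-42,0])+13.4*cx
env.move_linear([t[0],t[1],106.5],vel=30)
for z in (105.3,105,104.8,104.6,104.4):
    env.move_linear([t[0],t[1],z],vel=15); d=avg(5)-b; print(z,env.get_obs()["tool_pos"].round(2),d[:3].round(2),"M",round(d[3:]@cx,3),round(d[3:]@cyv,3))
    if d[2]>-2.2: break
env.ungrasp(); st("open"); p=env.get_obs()["tool_pos"]
env.move_linear([p[0],p[1],150],vel=60); st("up")
env.move_linear([p[0],p[1],230],vel=150); env.wait(.3)
A=[];
for k in range(3): A.append((snapshot("scene"),snapshot("top"))); env.wait(.3)
c=cam("wrist"); im=snapshot("wrist"); pickle.dump((A,c,im),open("fin.pkl","wb")); st()
g=[cv2.cvtColor(x[0],cv2.COLOR_RGB2GRAY).astype(int)[200:300,230:400] for x in A]; print("motion",[(abs(g[i+1]-g[i])>12).sum() for i in range(2)])
s=cv2.resize(A[-1][0][205:295,240:390],None,fx=5,fy=5,interpolation=cv2.INTER_CUBIC); save("fin",s)
E
```

```text
105.3 [555.66 -34.12 105.04] [-0.45 -0.37 -4.26] M 0.027 -0.052
105 [555.78 -34.15 104.95] [ 0.24 -0.12 -3.58] M 0.019 -0.036
104.8 [555.82 -34.1  104.86] [-0.45 -0.02 -3.31] M 0.067 0.038
104.6 [555.86 -34.1  104.82] [-0.81  0.42 -0.31] M 0.167 0.19
open t45.6 p [555.8 -34.1 104.6] e [-180.     0.    36.1] F [-0.1 -0.4 -0.1] M [-0.09  0.1   0.04] w 0.995 g 0.0
up t46.5 p [555.5 -34.  149.7] e [-180.     0.    36.1] F [-0.4  1.  -1.1] M [-0.06  0.15 -0.04] w 0.998 g 0.0
 t48.7 p [555.8 -34.1 230. ] e [-180.     0.    36.1] F [ 1.1 -0.   0.4] M [-0.07  0.11 -0.02] w 0.999 g 0.0
motion [np.int64(42), np.int64(2)]
```

View pics/fin.png

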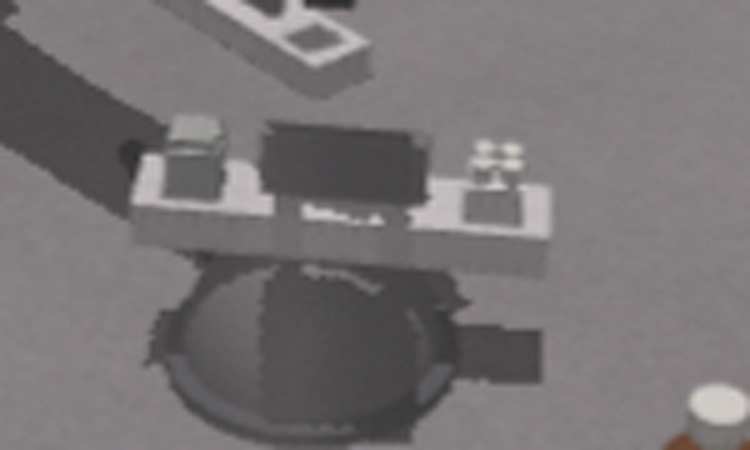

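The carrier rests by itself on the dome and frame-to-frame motion has nearly stopped. Its front top edge runs from (133,208) to (552,233) in the crop. I compare that with where a level carrier's corners would project, to get the tilt.

```bash
python3 - <<'E'
from g import *
import pickle
A,c,im=pickle.load(open("fin.pkl","rb")); s=cam("scene"); o=np.array([545,-42,75.])+13.4*cx
f=lambda q:(np.array(q)+.5)/5-.5+np.array([240,205])
obs=np.array([f((133,208)),f((552,233)),f((133,240)),f((548,274)),f((148,155)),f((550,186))])
loc=[(-100,-22,24),(100,-22,24),(-100,-22,0),(100,-22,0),(-100,22,24),(100,22,24)]
for th in (-5,-2.5,0,2.5,5):   # + = +x end up
    r=np.radians(th); X=[o+cx*(x*np.cos(r)-z*np.sin(r))+cyv*y+np.array([0,0,x*np.sin(r)+z*np.cos(r)]) for x,y,z in loc]
    P=proj(s,X); print(th,"slopes",[round((P[i+1]-P[i])[1]/(P[i+1]-P[i])[0],4) for i in (0,2,4)])
print("obs",[round((obs[i+1]-obs[i])[1]/(obs[i+1]-obs[i])[0],4) for i in (0,2,4)])
# settle check
a=snapshot("scene"); env.wait(.8); b2=snapshot("scene"); g=lambda x:cv2.cvtColor(x,cv2.COLOR_RGB2GRAY).astype(int)[200:300,230:400]
print("motion",(abs(g(a)-g(b2))>12).sum(),(abs(g(a)-g(A[-1][0]))>12).sum()); st()
E
```

```text
-5 slopes [np.float64(0.1178), np.float64(0.1177), np.float64(0.1179)]
-2.5 slopes [np.float64(0.0816), np.float64(0.082), np.float64(0.0812)]
0 slopes [np.float64(0.0456), np.float64(0.0464), np.float64(0.0446)]
2.5 slopes [np.float64(0.0096), np.float64(0.0108), np.float64(0.0081)]
5 slopes [np.float64(-0.0265), np.float64(-0.0249), np.float64(-0.0286)]
obs [np.float64(0.0597), np.float64(0.0819), np.float64(0.0771)]
motion 0 1
 t49.6 p [555.8 -34.1 230. ] e [180.   -0.   36.1] F [ 0.  -0.8  0.2] M [-0.06  0.11 -0.02] w 1.002 g 0.0
```

Tilt along the bar is about 2°, and consecutive pictures show no motion. I hand it in.

```bash
python3 -c "
from h import *
print(env.hand_in()); print(env.get_obs()['time_s'])"
```

```text
the job is handed in; nothing more can be done
None
the job is handed in; nothing more can be done
```

I handed the job in at about 50 s of the 64 s allowed, and no verdict came back: the counterweight seated fully home, and the carrier came to rest on the dome on its own, tilted about 2° along its length by my measurement; sideways tilt was not measured.

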